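Snap a hose clip shut with clamped pliers

TASK

Set the loose orange upper half of the hose clip onto its lower half in the clamped pliers, with its stud on the socket under the raised jaw and its tail foot in the pocket, and let go of it. Then press the yellow upper handle slowly down until the stud has clicked and the clip sits firm, level and fully home, and stop there: more than about 18 N on the handle end cracks the clip. Then let the handle spring back up; the jar, carton and dial gauge must stay where they are.

Things in the scene. Friction and masses are not known exactly. Their poses are not given: they have to be found in the camera images.
- press: Fixed stand, grey foot plate 270 x 90 mm (x -170 to +100 mm) with a side plate to y = +140 mm. Origin on the work surface under the socket's axis, z up. The pliers lie along its x axis, handles to -x; lower handle and jaw are clamped fast. The orange lower clip half lies along +y: socket at the origin, trough, tail pocket. The upper half goes on with the same yaw as the stand.
- socket (a point): Where the stud's middle point is when fully home, 49.5 mm above the work surface, on the axis of the socket block (40 x 32 mm, top at z = 60 mm, open above; inside, two steel spring pawls along x, 7 mm apart). Unsnapped, the stud rests on the pawls 6 to 9 mm higher. Pushing it through takes 10 to 35 N at the stud; the force drops at the click, and a few mm further the clip sits firm.
- pliers: Upper jaw and handle: a bar 14 to 24 mm wide, 22 mm thick, origin at the hinge; a spring raises it. A brass die on its underside, 70 mm from the hinge, presses the clip over the stud. Its screw is set anew each time, not reported: die end 19 to 41 mm below the bar's middle line (open: 98 mm or more above the surface). It meets the clip below 0.29 rad; the clip is home within 0.17 rad of level. 60 N cracks the clip.
- handle (a point): Where to press down: top face of the yellow upper handle, mid width, 240 mm from the hinge (11 mm above the bar's middle line), 30 mm short of its end; handle 24 mm wide. Open, 235 mm above the work surface; clip home, 70 to 148 mm. Moves on an arc about the hinge. The spring takes 1 to 3 N here; the die pushes 3.5 times any further force.
- clip: Loose orange upper clip half, about 90 g, 120 mm along its y axis, standing level on tail foot and stud. Origin under the foot's middle, z up. Foot 20 (x) x 16 (y) x 18 mm; bar above it to z = 26 mm; arch y = -72 to -24 mm, top at z = 44 mm; stud pad 32 x 30 x 8 mm at y = -88 mm, same height as the bar. Fully home: level, origin 42 mm above the work surface.
- clip_stud (a point): Middle point of the arrow-headed steel stud under the pad (head 7 mm along x, 11 mm across y, tapering down to 4 mm at z = 0), at x = 0, y = -88 mm, z = 7.5 mm in the clip's frame.
- clip_grip (a point): Middle of the upright gripping fin over the tail foot, 44 mm above the clip's origin; the fin is 14 mm thick (x), 30 mm long (y) and reaches from z = 25 to 54 mm. To be taken from above with the fingers on its x faces.
- jar: Bystander: dark blue jar with black lid, 44 mm across, 85 mm high, origin at its underside.
- carton: Bystander: small cardboard box 110 x 90 x 55 mm, origin at its underside.
- gauge: Bystander: dial gauge lying flat, black with yellow face, 58 mm across, 20 mm high, a 35 mm stem along its x axis; origin at its underside.
- pocket (a point): Middle of the floor of the tail pocket for the clip's foot: 88 mm along the stand's +y from the socket, 42 mm above the work surface. Open above, inside 26 mm along x, 21 mm along y, rim 57.5 mm above the work surface.
- hinge (a point): Middle of the pliers' hinge pin (along the stand's y axis), at x = +70 mm, z = 98 mm of the stand. The open jaw bar rises from it towards -x at 0.56 rad; pressing the handle turns it down by up to 0.75 rad.
Mind the look-alikes: they are no part of the job. What is meant by the clip is not pink, purple or turquoise, and is the smaller of those in its own colour.

How it is judged:
On the way, in this order (a step that is already met when the one before it is completed fails the run):
1. the upper clip half stands loosely on the lower half, stud on the socket and foot in the pocket, let go (horizontal distance between clip_stud and socket below 0.006 m and z of clip_stud in the frame of socket between 0.0045 and 0.014 m and z of clip in the frame of press below 0.0465 m and contact force between the fingers and clip below 0.3 N), for 0.2 s.
2. the pliers press on the clip while the stud still stands proud (contact force between pliers and clip above 4 N and z of clip_stud in the frame of socket above 0.004 m and contact force between the fingers and clip below 0.3 N), for 0.02 s.
3. the stud is fully home and the clip level while the pliers are closed on it (z of clip_stud in the frame of socket below 0.0025 m and horizontal distance between clip_stud and socket below 0.006 m and height (world z) of handle below 0.17 m and contact force between the fingers and clip below 0.3 N and angle between clip's own z axis and vertical below 0.06 rad), for 0.1 s.
At the end, for the whole second after the job is handed in: the stud is snapped home in the socket (within 2.5 mm of full depth), the clip's upper half lies level (within 0.06 rad) on the lower half with its foot in the pocket, at rest; the upper handle has sprung back open (handle point above 210 mm) (z of clip_stud in the frame of socket between -0.003 and 0.0025 m and horizontal distance between clip_stud and socket below 0.006 m and z of clip in the frame of press below 0.0455 m and angle between clip's own z axis and vertical below 0.06 rad and height (world z) of handle above 0.21 m and linear speed of clip below 0.02 m/s); the robot touches nothing.
It fails at once if the pliers press on the clip with more than 60 N (about 18 N on the handle end) (contact force between pliers and clip above 60 N).
It fails at once if the jar is moved by more than 20 mm (distance of jar from where it was at the start of the episode above 0.02 m).
It fails at once if the carton is moved by more than 20 mm (distance of carton from where it was at the start of the episode above 0.02 m).
It fails at once if the dial gauge is moved by more than 20 mm (distance of gauge from where it was at the start of the episode above 0.02 m).
It also fails if it takes over 72 s, if anything falls off the work surface, if the arm or the gripper's body presses on something with over 40 N, if the wrist force passes 120 N, or if a joint passes its speed limit or range.

ROBOT

A 7-joint arm with a two-finger parallel gripper is mounted at the origin on the work surface. World frame = base frame: x ahead of the robot, y to its left, z up, the work surface at z = 0. Lengths are in m, angles in rad, forces in N, time in s.
With the tool pointing down it reaches from about 0.425 to 0.925 m from the base axis. Payload 6.8 kg.
Tool frame: the origin (TCP) lies midway between the tips of the shut fingers; the grasp point (between the pads) lies 19 mm behind it; z points along the fingers, y is the line along which they close (so a half turn about z gives the same grasp; the last joint's range is limited). The gripper opens to 85 mm and grips with 20 to 120 N. Pads are 22 mm wide; open, the fingers measure 114 mm over their backs; the gripper's body (76 mm by 85 mm) begins 54 mm behind the grasp point. The pads swing forward as they close: fully open they stand 13 mm farther back than shut.
Start: joints at [-1.324, 0.477, 0.022, 1.555, -0.011, 1.109, -0.083], TCP at [0.234, 0.633, 0.231] pointing down, gripper open.
Joint ranges: [-2.96, 2.96], [-0.34, 2.1], [-1.41, 1.46], [0.24, 2.44], [-1.37, 4.51], [0.17, 1.92], [-2.96, 2.96]. Speed limits (rad/s): [2.39, 2.39, 3.14, 3.14, 3.14, 3.14, 3.14].

INTERFACE

Orientations are given as a unit quaternion [w, x, y, z].
In Python, from station import readout, imaging, hand_in gives the robot as it stands.
- The arm moves only by the tool drive_tool, never from a script. Its argument "series" is a list of rows, each a list of 5 numbers: the shift along the tool's x, y, z in cm, then the turn about the tool's z in degrees, then the closure, from -1 (fully open) to 1 (shut). A call has 1 to 8 rows; each row shifts and turns the commanded pose from where the row before left it, along the tool's axes as they then stand; what a row does not reach is not made up. A row lasts 1/10 s, in which the tool goes at most 50 mm and 8.59 degrees, less where a joint would pass 70% of its speed; a pose out of reach is approached as far as the arm can. A call with a gripper value outside its range is refused whole. The fingers move at their own pace and stop on an object; "squeeze" is the grip in N (left out, the last holds). Time passes only in rows, so rows that do not move let the fingers close. It gives the time, the measured TCP pose, the force, the opening and the grip force at its end, in the units of the state.
- readout.get_obs(): the state, without advancing time (a new reading comes with each control period).
- imaging.read_camera(name): name is "scene" or "top" or "wrist"; returns the picture (384x512x3 uint8, red, green, blue); there is no depth.
- imaging.camera_model(name): a dict with "vfov" (degrees; the focal length in pixels is half the picture's height over the tangent of half this angle, whatever the lens; pixels are square), "cx", "cy" (the principal point, pixels), "xyz" and "orientation" of the camera in the world. Camera axes: x right, y down, z forward; pixel columns grow to the right and rows downward; lengths in m; the calibration is good to about 2 mm. The wrist camera is an equidistant fisheye: a pixel r from the principal point sees the ray r / f radians off the axis. A picture is of the moment at which its call begins: read the wrist's pose just before it. camera_model takes no time and is no camera call; for the wrist camera it gives the pose at the moment of the call.
- hand_in(): hands the job in; it is judged then, once.
Trained networks look in the newest picture that a camera, given by its name, has taken for a name from the list of things; names that differ only in an ending like _2 or _b are one class to them, and where a whole thing is asked for, a point or a joint stands for the part that bears it (a point fixed in the world has none). Each returns a list of dicts, best first, with "conf" (0 to 1); they miss things now and then, are a little off and sometimes report something else, mostly with a low value. They report only what shows in the picture. A call takes as long as a camera call. They do not tell look-alikes from the thing itself.
- imaging.cut_out(thing, camera): "mask" (384x512 bool, what is visible of it) and "centre" ([column, row] in pixels, amid what is visible of it).
The state is a dict: "t": time; "q": joint angles; "joint_vel": joint speeds; "joint_torque": joint torques, N m; "eef_pos": TCP position; "tool_rot": TCP orientation; "contact_force": force on the tool from outside, world axes, zero at the start; "torque": the same for the moment, N m; "gripper_width": opening from 0.0 (shut) to 1.0 (fully open); "grasp_force": force on a finger pad.
Only numpy, scipy, OpenCV 4.12 (cv2) and the standard library are available. Lean on these libraries where they do the work, as an engineer would, in place of code of your own. Each camera call takes 0.05 s, during which the arm holds its last target. There are 200 camera calls.

## Working session

There is one attempt and no reset: what is moved stays moved. The work goes in short steps, Python scripts to look and compute and a tool call to move; the robot and the scene stay as the last step left them, time stands still between calls to the robot, and variables do not carry over. Pictures are saved under pics/ and viewed, at most 10 in all, crops included, and the job is handed in when it is done.

Besides the shell and the picture viewer there is one more tool, called after "Call:" by a JSON object that holds its "op" and its "data". drive_tool: Moves the arm, as the interface text tells. Its arguments: {"type":"object","properties":{"series":{"type":"array"},"squeeze":{"type":"number"}},"required":["series"]}

```bash
mkdir -p pics; ls
cat > h.py <<'E'
import numpy as np, cv2
from station import readout, imaging
from scipy.spatial.transform import Rotation as R
def Rq(q): return R.from_quat([q[1],q[2],q[3],q[0]]).as_matrix()
def proj(m,P,wrist=False):
    P=np.atleast_2d(P); c=(P-np.array(m["xyz"]))@Rq(m["orientation"])
    f=192/np.tan(np.radians(m["vfov"])/2)
    if wrist:
        r=np.hypot(c[:,0],c[:,1]); th=np.arctan2(r,c[:,2]); s=f*th/np.maximum(r,1e-9)
    else: s=f/c[:,2]
    return np.c_[m["cx"]+s*c[:,0], m["cy"]+s*c[:,1]]
def ray(m,px,wrist=False):
    px=np.atleast_2d(px).astype(float); f=192/np.tan(np.radians(m["vfov"])/2)
    d=(px-[m["cx"],m["cy"]])/f
    if wrist:
        th=np.hypot(d[:,0],d[:,1]); c=np.c_[d*(np.sin(th)/np.maximum(th,1e-9))[:,None],np.cos(th)]
    else: c=np.c_[d,np.ones(len(d))]
    return c@Rq(m["orientation"]).T
def atz(m,px,z,wrist=False):
    d=ray(m,px,wrist); o=np.array(m["xyz"]); return o+d*((z-o[2])/d[:,2])[:,None]
def save(n,im,s=1): cv2.imwrite("pics/"+n,cv2.resize(im[:,:,::-1],None,fx=s,fy=s,interpolation=cv2.INTER_CUBIC))
E
python3 - <<'E'
from h import *
np.set_printoptions(precision=4,suppress=True)
print(readout.get_obs())
for c in ["scene","top"]:
    im=imaging.read_camera(c); m=imaging.camera_model(c); print(c,m); save(c+"1.png",im,1.5); np.save(c+".npy",im)
    for t in ["press","clip","clip_grip","clip_stud","handle","pliers","jar","carton","gauge","socket","pocket"]:
        try:
            for d in imaging.cut_out(t,c)[:4]:
                print(c,t,round(d["conf"],2),np.array(d["centre"]),d["mask"].sum(),im[d["mask"]].mean(0))
        except Exception as e: print(t,e)
E
```

```text
pics
{'t': 0.0, 'q': array([-1.3241,  0.4778,  0.0224,  1.5564, -0.0115,  1.1093, -0.0831]), 'joint_vel': array([ 0.0014, -0.0003, -0.0005, -0.001 , -0.0004,  0.0012,  0.0018]), 'joint_torque': array([  0.0006, -59.6454,   1.6086, -28.1193,   0.0125,   0.0094,
         0.    ]), 'eef_pos': array([0.2343, 0.6324, 0.2303]), 'tool_rot': array([-0.0001,  0.1764,  0.9843, -0.0009]), 'contact_force': array([0.4988, 0.3934, 0.0386]), 'torque': array([ 0.0125, -0.029 ,  0.0057]), 'grasp_force': 0.0, 'gripper_width': 0.9968448148511035}
scene {'vfov': 56.44251951809447, 'cx': 249.87408212338295, 'cy': 192.69120503637708, 'xyz': array([1.3933, 0.2452, 0.822 ]), 'orientation': array([-0.301 ,  0.5801,  0.668 , -0.3559])}
scene press 0.7 [173.2 256.3] 2992 [140.6123 130.3429 109.4325]
scene clip 0.9 [393.2 288.8] 370 [123.3486  83.6595 142.1568]
scene clip 0.84 [307.9 182.9] 336 [ 57.7411 131.253  126.6577]
scene clip 0.75 [263.8 215. ] 207 [189.8502 121.2271 141.0338]
scene clip 0.65 [320.2 219.4] 525 [183.7695 103.9238  58.0629]
scene clip_grip 0.91 [291.  249.6] 349 [190.765  107.9828  60.320
[... 1800 characters left out ...]
925]
top clip_stud 0.84 [174.7 280.8] 516 [ 69.7384 170.2674 163.6318]
top clip_stud 0.8 [109.9 136.9] 292 [122.0308  72.8767 148.274 ]
top clip_stud 0.75 [198.1 165.5] 263 [206.9278 135.289   70.9924]
top handle 0.64 [310.6 155.8] 545 [164.5927 150.6936  82.2789]
top pliers 0.58 [314.5 155.3] 466 [177.2296 161.3798  82.9099]
top jar 0.7 [355.7 194.7] 233 [47.7639 48.7897 50.1974]
top carton 0.64 [375.7 131.7] 1111 [181.2367 139.1494 100.2547]
top gauge 0.64 [212.1 119. ] 257 [179.7977 180.8054 123.4436]
top gauge 0.36 [300.9 150.9] 2753 [152.9542 148.4402 122.2405]
top socket 0.56 [300.3 152.6] 2806 [151.1401 146.7569 121.1115]
top pocket 0.88 [300.5 155.3] 2812 [150.9179 146.569  120.9964]
```

View pics/scene1.png

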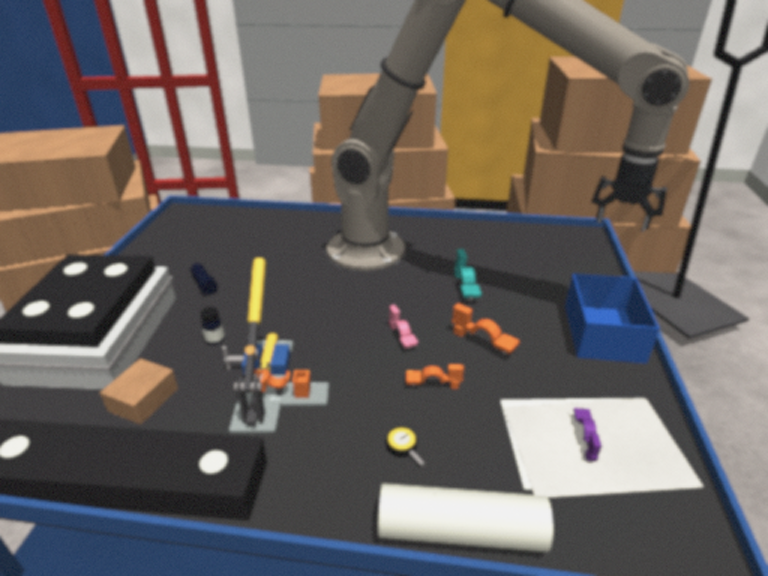

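View pics/top1.png

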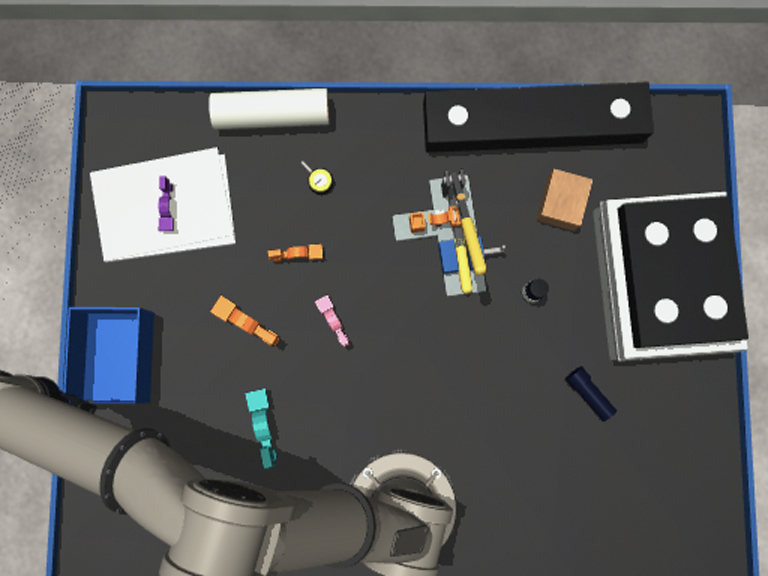

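```bash
cat >> h.py <<'E'
# clip boxes: x0,x1,y0,y1,z0,z1
CLIP=[(-10,10,-8,8,0,18),(-10,10,-24,10,18,26),(-7,7,-15,15,25,54),(-10,10,-72,-24,18,44),(-16,16,-103,-73,18,26)]
def corners(b): return np.array([[x,y,z] for x in b[:2] for y in b[2:4] for z in b[4:]])*1e-3
def pose2(P,x,y,yaw,z=0):
    c,s=np.cos(yaw),np.sin(yaw); return P@np.array([[c,s,0],[-s,c,0],[0,0,1]])+[x,y,z]
E
python3 - <<'E'
from h import *
np.set_printoptions(precision=4,suppress=True)
im=np.load("top.npy"); m=imaging.camera_model("top")
for n,px,z in [("fin",(275/1.5,255/1.5),.05),("pad",(316/1.5,251/1.5),.026),("socketblk",(455/1.5,216/1.5),.06),("pocket",(417/1.5,222/1.5),.0575),("plate c TL",(430/1.5,179/1.5),.005),("plate side TL",(393/1.5,215/1.5),.005),("side BL",(396/1.5,240/1.5),.005),("plate BL",(447/1.5,294/1.5),.005),("plate BR",(485/1.5,291/1.5),.005),("hdl end",(479/1.5,270/1.5),.25)]:
    print(n,atz(m,px,z)[0])
print(Rq(readout.get_obs()["tool_rot"]))
print(imaging.camera_model("wrist"))
imw=imaging.read_camera("wrist")
E
```

```text
fin [0.5429 0.2782 0.05  ]
pad [0.5569 0.1905 0.026 ]
socketblk [ 0.6306 -0.1153  0.06  ]
pocket [ 0.6172 -0.0323  0.0575]
plate c TL [ 0.7297 -0.0651  0.005 ]
plate side TL [0.6451 0.019  0.005 ]
side BL [0.5874 0.012  0.005 ]
plate BL [ 0.4654 -0.1025  0.005 ]
plate BR [ 0.4728 -0.1876  0.005 ]
hdl end [ 0.4805 -0.1385  0.25  ]
[[-0.9377  0.3474 -0.    ]
 [ 0.3474  0.9377  0.0001]
 [ 0.      0.0001 -1.    ]]
{'vfov': 65.70646984690485, 'cx': 247.68828632878007, 'cy': 182.68506004814188, 'xyz': array([0.1697, 0.6558, 0.3741]), 'orientation': array([0.1136, 0.8126, 0.5661, 0.0792])}
```

```bash
cat >> h.py <<'E'
def plan(target,yawy=None,n=None,close=-1,d=2):
    """rows from measured pose to target xyz with tool y at world angle yawy (deg)"""
    o=readout.get_obs(); M=Rq(o["tool_rot"]); p=o["eef_pos"]
    a=np.arctan2(M[1,1],M[0,1]); turn=0 if yawy is None else -((yawy-np.degrees(a)+180)%360-180)
    D=np.array(target)-p; n=n or int(np.ceil(max(np.linalg.norm(D)/.045,abs(turn)/7.5,1)))
    print("pos",p,"yawy",np.degrees(a),"turn",turn,"n",n,"tilt",M[:2,2])
    for i in range(n):
        s=M.T@(D/n)*100; print([*np.round(s,d).tolist(),round(turn/n,1),close])
        M=M@R.from_euler("z",turn/n,degrees=True).as_matrix()
E
python3 -c "
from h import *
plan([.545,.275,.22],9,14)"
```

```text
pos [0.23446894 0.63299092 0.23133851] yawy 69.67403619553778 turn 60.67403619553778 n 14 tilt [-2.33256137e-05  8.19987329e-05]
[-2.97, -1.63, 0.08, np.float64(4.3), -1]
[-3.08, -1.4, 0.08, np.float64(4.3), -1]
[-3.18, -1.16, 0.08, np.float64(4.3), -1]
[-3.26, -0.92, 0.08, np.float64(4.3), -1]
[-3.32, -0.67, 0.08, np.float64(4.3), -1]
[-3.36, -0.42, 0.08, np.float64(4.3), -1]
[-3.38, -0.16, 0.08, np.float64(4.3), -1]
[-3.38, 0.09, 0.08, np.float64(4.3), -1]
[-3.37, 0.35, 0.08, np.float64(4.3), -1]
[-3.33, 0.6, 0.08, np.float64(4.3), -1]
[-3.28, 0.85, 0.08, np.float64(4.3), -1]
[-3.2, 1.1, 0.08, np.float64(4.3), -1]
[-3.11, 1.34, 0.08, np.float64(4.3), -1]
[-3.0, 1.57, 0.08, np.float64(4.3), -1]
```

Call:
{"op": "drive_tool", "data": {"series": [[-3.0,-1.6,0.1,4.3,-1],[-3.1,-1.4,0.1,4.3,-1],[-3.2,-1.2,0.1,4.3,-1],[-3.3,-0.9,0.1,4.3,-1],[-3.3,-0.7,0.1,4.3,-1],[-3.4,-0.4,0.1,4.3,-1],[-3.4,-0.2,0.1,4.3,-1],[-3.4,0.1,0.1,4.3,-1]]}}

```text
t: 2.05
eef_pos: [0.4142, 0.4265, 0.2235]
tool_rot: [-0.0, 0.461, 0.887, 0.0]
contact_force: [0.8, -0.1, 1.5]
gripper_width: 0.998
grasp_force: 0.0
```

Call:
{"op": "drive_tool", "data": {"series": [[-3.4,0.3,0.1,4.3,-1],[-3.3,0.6,0.1,4.3,-1],[-3.3,0.8,0.1,4.3,-1],[-3.2,1.1,0.1,4.3,-1],[-3.1,1.3,0.1,4.3,-1],[-3.0,1.6,0.1,4.3,-1],[0,0,0,0,-1],[0,0,0,0,-1]]}}

```text
t: 2.85
eef_pos: [0.547, 0.2735, 0.2173]
tool_rot: [-0.0, 0.647, 0.763, -0.0]
contact_force: [0.1, -0.2, 0.0]
gripper_width: 1.002
grasp_force: 0.0
```

Run:
```python
from h import *
np.set_printoptions(precision=4,suppress=True)
plan([.545,.275,.22],9,1)
m=imaging.camera_model("wrist"); im=imaging.read_camera("wrist"); print(m)
for d in imaging.cut_out("clip","wrist")[:4]: print(d["conf"],d["centre"],d["mask"].sum(),im[d["mask"]].mean(0))
save("w1.png",im,1.5)
np.save("w1.npy",im); np.save("w1m.npy",m,allow_pickle=True)
```

```text
pos [0.547  0.2735 0.2173] yawy 9.387960029558316 turn 0.38796002955831455 n 1 tilt [-0. -0.]
[0.18, -0.17, -0.27, np.float64(0.4), -1]
{'vfov': 65.70646984690485, 'cx': 247.68828632878007, 'cy': 182.68506004814188, 'xyz': array([0.536 , 0.3407, 0.3601]), 'orientation': array([0.1378, 0.987 , 0.0815, 0.0117])}
0.81 [19.7, 100.7] 1030 [ 57.0699 147.7903 145.5252]
0.67 [243.8, 192.5] 1961 [187.6619 117.6517  58.7649]
0.64 [120.6, 234.3] 1409 [143.6771  87.5813 104.5656]
0.6 [128.5, 78.8] 4302 [185.2343 120.2882  60.3954]
```

View pics/w1.png

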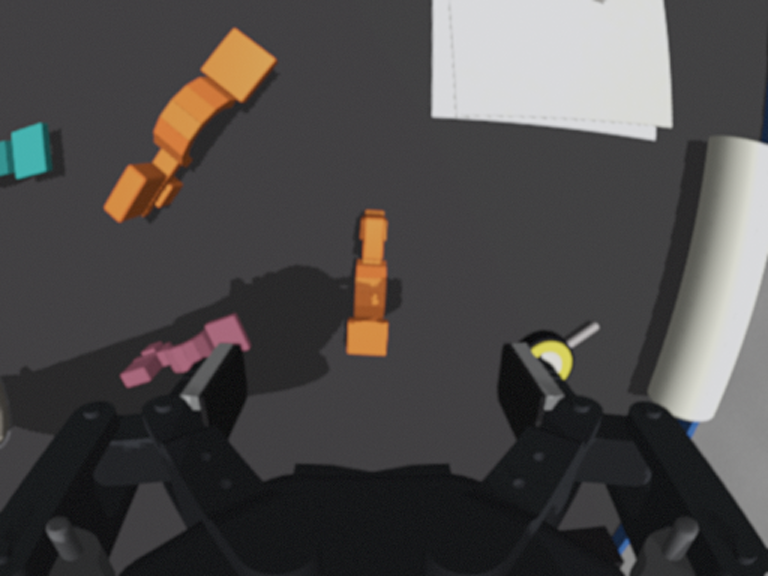

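```bash
cat >> h.py <<'E'
from scipy.optimize import minimize
def arch():
    t=np.linspace(0,np.pi,9); out=[]
    yo=-48-24*np.cos(t); zo=18+26*np.sin(t)**.7
    return np.array([[x,y,z] for x in(-10,10) for y,z in zip(yo,zo)])*1e-3
PARTS=[corners(CLIP[i]) for i in (0,1,2,4)]+[arch()]
def render(m,prm,wrist=True,z=0,shape=(384,512)):
    k=4; a=np.zeros((shape[0],shape[1]),np.float32)
    big=np.zeros((shape[0]*k,shape[1]*k),np.uint8)
    for P in PARTS:
        px=proj(m,pose2(P,*prm,z=z),wrist)
        cv2.fillConvexPoly(big,cv2.convexHull(np.round((px+.5)*k).astype(np.int32)),1)
    return cv2.resize(big.astype(np.float32),(shape[1],shape[0]),interpolation=cv2.INTER_AREA)
def fit(m,mask,x0,wrist=True,z=0):
    M=cv2.GaussianBlur(mask.astype(np.float32),(0,0),1.2)
    def c(v):
        p=[x0[0]+v[0]*.01,x0[1]+v[1]*.01,x0[2]+v[2]*.1]
        return ((cv2.GaussianBlur(render(m,p,wrist,z),(0,0),1.2)-M)**2).sum()
    r=minimize(c,[0,0,0],method="Nelder-Mead",options=dict(initial_simplex=[[0,0,0],[1,0,0],[0,1,0],[0,0,1]],xatol=1e-3,fatol=.1))
    v=r.x; return [x0[0]+v[0]*.01,x0[1]+v[1]*.01,x0[2]+v[2]*.1],r.fun,mask.sum()
def orange(im):
    h=cv2.cvtColor(im,cv2.COLOR_RGB2HSV); return (h[...,0]>5)&(h[...,0]<22)&(h[...,1]>130)&(h[...,2]>60)
E
python3 - <<'E'
from h import *
np.set_printoptions(precision=4,suppress=True)
m=np.load("w1m.npy",allow_pickle=True).item(); im=np.load("w1.npy")
mk=orange(im); n,l,s,c=cv2.connectedComponentsWithStats(mk.astype(np.uint8)); mk=l==l[225,245]; print(mk.sum())
d=[q for q in imaging.cut_out("clip","wrist") if abs(q["centre"][0]-244)<10]
x0=[.543,.278,.157]
p,f,a=fit(m,mk,x0);print(p,f,a)
if d: print(fit(m,d[0]["mask"],x0))
p=np.array(p)
g=pose2(np.array([[0,0,.044]]),*p)[0]; print("grip",g,"yaw deg",np.degrees(p[2]))
r=render(m,p); o=im.copy(); o[cv2.morphologyEx((r>.5).astype(np.uint8),cv2.MORPH_GRADIENT,np.ones((2,2),np.uint8))>0]=[0,255,0]
save("w1f.png",o[120:260,190:310],4)
E
```

```text
2042
[np.float64(0.5468769070815892), np.float64(0.2807800184654644), np.float64(0.10602952350826042)] 61.55876922607422 2042
([np.float64(0.54713302949178), np.float64(0.28020384417616034), np.float64(0.10873031577625704)], np.float64(59.158302307128906), np.int64(1961))
grip [0.5469 0.2808 0.044 ] yaw deg 6.075044200806468
```

View pics/w1f.png

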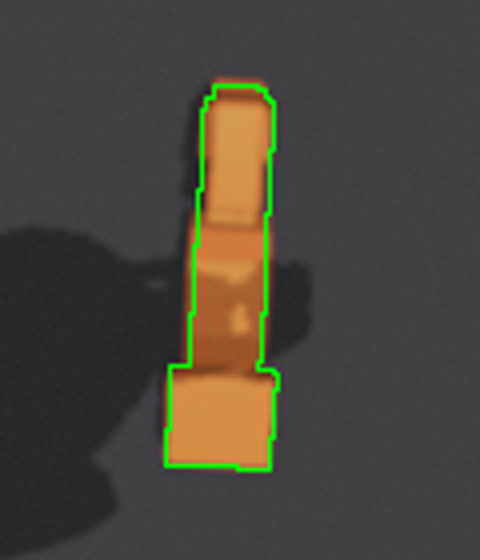

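```bash
python3 -c "
from h import *
plan([.547,.2805,.031],6,8)"
```

```text
pos [0.5456776  0.27572483 0.2172285 ] yawy 9.622926794164409 turn 3.622926794164414 n 8 tilt [-0.00060467  0.00070271]
[0.05, 0.03, 2.33, np.float64(0.5), -1]
[0.05, 0.03, 2.33, np.float64(0.5), -1]
[0.05, 0.03, 2.33, np.float64(0.5), -1]
[0.05, 0.03, 2.33, np.float64(0.5), -1]
[0.06, 0.03, 2.33, np.float64(0.5), -1]
[0.06, 0.03, 2.33, np.float64(0.5), -1]
[0.06, 0.02, 2.33, np.float64(0.5), -1]
[0.06, 0.02, 2.33, np.float64(0.5), -1]
```

Call:
{"op": "drive_tool", "data": {"series": [[0.05,0.03,3.0,0.5,-1],[0.05,0.03,3.0,0.5,-1],[0.05,0.03,3.0,0.5,-1],[0.05,0.03,3.0,0.5,-1],[0.05,0.03,3.0,0.5,-1],[0.05,0.03,2.0,0.5,-1],[0.1,0,1.0,0.5,-1],[0,0,0,0,-1]]}}

```text
t: 3.8
eef_pos: [0.5465, 0.2792, 0.0362]
tool_rot: [-0.001, 0.669, 0.744, -0.001]
contact_force: [0.5, 1.2, 0.6]
gripper_width: 1.004
grasp_force: 0.0
```

Run:
```python
from h import *
for i in range(3):
    plan([.547,.2805,.031],6,1); m=imaging.camera_model("wrist"); im=imaging.read_camera("wrist")
mk=orange(im); n,l,s,c=cv2.connectedComponentsWithStats(mk.astype(np.uint8))
i=np.argmax([s[k,4]*(abs(c[k][0]-248)<60) if k else 0 for k in range(n)]); print(s[i],c[i])
print(fit(m,l==i,[.547,.2805,.106]))
print(proj(m,[.547,.2808,.054],True))
```

```text
pos [0.54651376 0.2792492  0.03616004] yawy 6.068784016319528 turn 0.06878401631954034 n 1 tilt [-0.00217633 -0.00072344]
[0.12, 0.06, 0.52, np.float64(0.1), -1]
pos [0.54746946 0.2792932  0.03736938] yawy 6.050548059379598 turn 0.050548059379593724 n 1 tilt [-0.00039724  0.0001661 ]
[0.12, -0.03, 0.64, np.float64(0.1), -1]
pos [0.54812602 0.2792786  0.03812611] yawy 6.028592170419334 turn 0.028592170419329932 n 1 tilt [0.00087028 0.00082689]
[0.13, -0.1, 0.71, np.float64(0.0), -1]
[ 227  192   39  123 4318] [246.04238073 255.2295044 ]
([np.float64(0.5470387499991222), np.float64(0.28291573172584816), np.float64(0.10656365260747437)], np.float64(1539.5496826171875), np.int64(4318))
[[245.01739422 243.4265336 ]]
```

Call:
{"op": "drive_tool", "data": {"series": [[0.15,0,0.7,0,-1],[0,0,0,0,-0.5],[0,0,0,0,0.2],[0,0,0,0,1],[0,0,0,0,1],[0,0,0,0,1],[0,0,0,0,1],[0,0,0,0,1]], "squeeze": 60}}

```text
t: 4.75
eef_pos: [0.5479, 0.28, 0.0305]
tool_rot: [0.0, 0.669, 0.743, 0.0]
contact_force: [-0.7, -0.2, 2.6]
gripper_width: 0.152
grasp_force: 58.5
```

Call:
{"op": "drive_tool", "data": {"series": [[0,0,0,0,1],[0,0,0,0,1],[0,0,0,0,1],[0,0,0,0,1],[0,0,0,0,1]]}}

```text
t: 5.25
eef_pos: [0.5479, 0.28, 0.0305]
tool_rot: [0.0, 0.669, 0.743, 0.0]
contact_force: [-0.4, 0.1, 4.4]
gripper_width: 0.151
grasp_force: 58.9
```

Call:
{"op": "drive_tool", "data": {"series": [[0,0,-1.5,0,1],[0,0,-3.5,0,1],[0,0,-4,0,1],[0,0,-4,0,1],[0,0,-4,0,1],[0,0,-4,0,1],[0,0,-4,0,1],[0,0,-4,0,1]]}}

```text
t: 6.05
eef_pos: [0.5469, 0.2794, 0.3225]
tool_rot: [-0.0, 0.669, 0.743, -0.0]
contact_force: [0.4, 0.8, -1.4]
gripper_width: 0.152
grasp_force: 58.6
```

Run:
```python
from h import *
plan([.63,-.12,.33],6,12,1)
m=imaging.camera_model("wrist"); im=imaging.read_camera("wrist"); save("w2.png",im,1.5)
np.save("w2.npy",im); np.save("w2m.npy",m,allow_pickle=True)
```

```text
pos [0.54688932 0.27940875 0.32246535] yawy 5.9568230959161195 turn -0.04317690408387875 n 12 tilt [-5.19904309e-04 -5.26977701e-05]
[-3.38, 0.34, -0.06, np.float64(-0.0), 1]
[-3.38, 0.34, -0.06, np.float64(-0.0), 1]
[-3.38, 0.34, -0.06, np.float64(-0.0), 1]
[-3.38, 0.34, -0.06, np.float64(-0.0), 1]
[-3.38, 0.34, -0.06, np.float64(-0.0), 1]
[-3.38, 0.34, -0.06, np.float64(-0.0), 1]
[-3.38, 0.34, -0.06, np.float64(-0.0), 1]
[-3.38, 0.34, -0.06, np.float64(-0.0), 1]
[-3.38, 0.34, -0.06, np.float64(-0.0), 1]
[-3.38, 0.34, -0.06, np.float64(-0.0), 1]
[-3.38, 0.34, -0.06, np.float64(-0.0), 1]
[-3.38, 0.34, -0.06, np.float64(-0.0), 1]
```

View pics/w2.png

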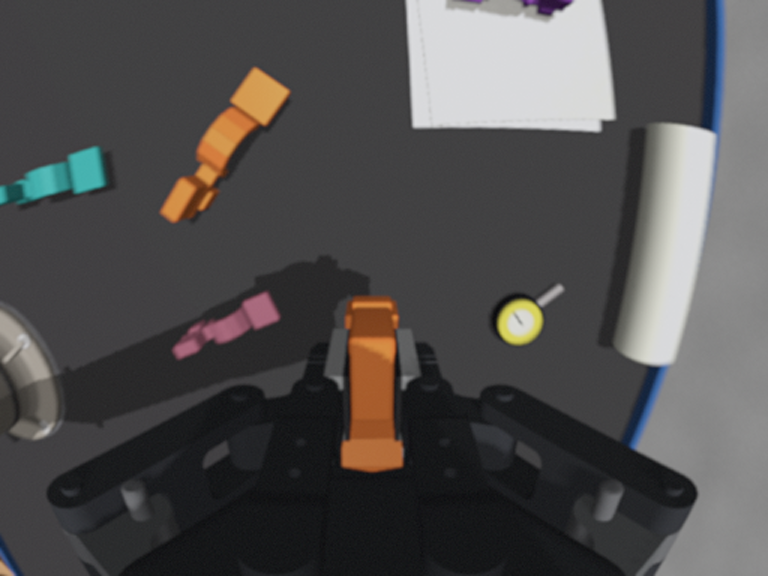

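Run:
```python
from h import *
np.set_printoptions(precision=4,suppress=True)
m=np.load("w2m.npy",allow_pickle=True).item(); im=np.load("w2.npy")
col=im[190:325,244:252].mean(1); 
g=np.abs(np.diff(col,axis=0)).sum(1)
print([(190+i,round(x)) for i,x in enumerate(g) if x>18])
o=readout.get_obs(); T=Rq(o["tool_rot"]); p=o["eef_pos"]
for yy,zz in [(15,54),(15,26),(-15,54),(8,0),(10,18)]:
    print(yy,zz,[proj(m,p+T@np.array([dx+yy*1e-3,0,.0305-zz*1e-3]),True)[0].round(1) for dx in (-.002,0,.002)])
```

```text
[(196, 40), (197, 35), (199, 38), (200, 74), (201, 63), (203, 50), (204, 86), (205, 54), (223, 43), (224, 62), (225, 49), (226, 20), (231, 18), (232, 19), (233, 22), (234, 23), (291, 26), (292, 35), (310, 22), (312, 28), (313, 88), (314, 98), (315, 30)]
15 54 [array([253.9, 234.7]), array([254. , 230.3]), array([254., 226.])]
15 26 [array([253.3, 210.1]), array([253.4, 206.4]), array([253.4, 202.7])]
-15 54 [array([253.2, 292.1]), array([253.3, 288.7]), array([253.3, 285.2])]
8 0 [array([252.8, 205. ]), array([252.9, 201.9]), array([252.9, 198.7])]
10 18 [array([253.1, 213.3]), array([253.2, 209.8]), array([253.2, 206.3])]
```

Call:
{"op": "drive_tool", "data": {"series": [[-3.4,0.3,-0.1,0,1],[-3.4,0.3,-0.1,0,1],[-3.4,0.3,-0.1,0,1],[-3.4,0.3,-0.1,0,1],[-3.4,0.3,-0.1,0,1],[-3.4,0.3,-0.1,0,1],[-3.4,0.3,-0.1,0,1],[-3.4,0.3,0,0,1]]}}

```text
t: 6.9
eef_pos: [0.5993, 0.0105, 0.3276]
tool_rot: [-0.0, 0.669, 0.743, 0.0]
contact_force: [0.6, -0.7, -0.2]
gripper_width: 0.147
grasp_force: 58.7
```

Call:
{"op": "drive_tool", "data": {"series": [[-3.4,0.4,0,0,1],[-3.4,0.4,0,0,1],[-3.4,0.4,0,0,1],[-3.0,0.4,0,0,1],[0,0,0,0,1],[0,0,0,0,1],[0,0,0,0,1]]}}

```text
t: 7.6
eef_pos: [0.6292, -0.1161, 0.3271]
tool_rot: [-0.001, 0.669, 0.744, 0.0]
contact_force: [0.2, -1.0, -0.6]
gripper_width: 0.151
grasp_force: 58.7
```

Run:
```python
from h import *
plan([.63,-.12,.33],6,1,1)
m=imaging.camera_model("wrist"); im=imaging.read_camera("wrist"); save("w3.png",im,1.5)
np.save("w3.npy",im); np.save("w3m.npy",m,allow_pickle=True)
```

```text
pos [ 0.62924723 -0.11613217  0.32709814] yawy 6.06338929287498 turn 0.06338929287497308 n 1 tilt [-0.00070258  0.00113273]
[-0.39, 0.03, -0.29, np.float64(0.1), 1]
```

View pics/w3.png

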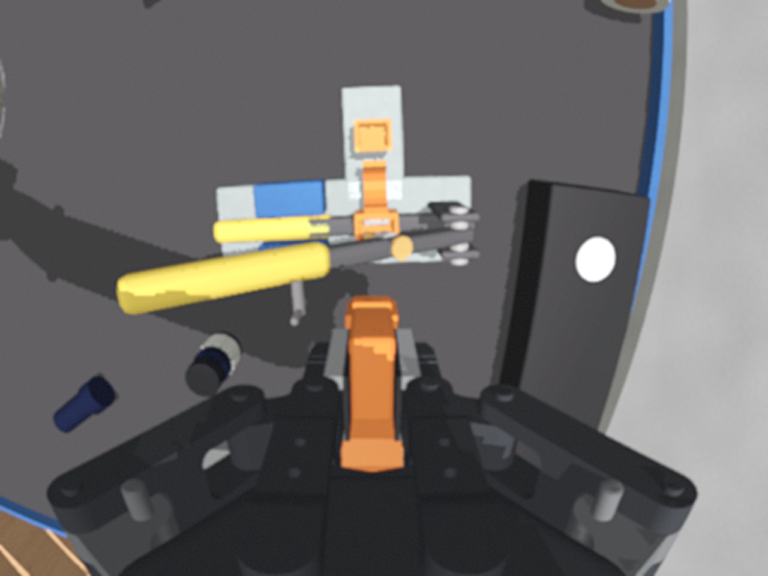

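Run:
```python
from h import *
np.set_printoptions(precision=4,suppress=True)
def comps(im,mn=30):
    n,l,s,c=cv2.connectedComponentsWithStats(orange(im).astype(np.uint8),connectivity=4)
    return [(s[k].tolist(),c[k].round(1),l==k) for k in range(1,n) if s[k,4]>mn]
m=np.load("w3m.npy",allow_pickle=True).item(); im=np.load("w3.npy")
for s,c,_ in comps(im): print("w",s,c)
W=lambda *p: atz(m,np.array(p)/1.5,.006,True)
a=W((218,187),(470,177)); v=a[1]-a[0]; print("long edge",a,np.degrees(np.arctan2(v[1],v[0])),np.linalg.norm(v))
a=W((343,88),(347,178),(401,86),(403,177)); print(a)
for i in (0,2):
    v=a[i]-a[i+1]; print("side edge yaw",np.degrees(np.arctan2(-v[0],v[1])))
it=np.load("top.npy"); mt=imaging.camera_model("top")
for s,c,_ in comps(it,8): print("t",s,c,atz(mt,c,.0575)[0])
isc=np.load("scene.npy"); 
for s,c,_ in comps(isc,8): print("s",s,c)
save("w3c.png",im[50:180,130:330],4)
```

```text
w [238, 81, 22, 18, 170] [249.3  87. ]
w [236, 108, 30, 53, 755] [249.2 134.5]
w [227, 197, 42, 118, 3843] [247.5 257.1]
long edge [[ 0.4613 -0.1     0.006 ]
 [ 0.728  -0.063   0.006 ]] 7.900456353160988 0.26919299837943217
[[ 0.5863  0.014   0.006 ]
 [ 0.6001 -0.0794  0.006 ]
 [ 0.6451  0.0224  0.006 ]
 [ 0.6577 -0.0721  0.006 ]]
side edge yaw 8.40293949746389
side edge yaw 7.604570187248652
t [305, 129, 5, 4, 18] [307.  130.7] [ 0.6762 -0.128   0.0575]
t [286, 137, 22, 14, 169] [297.1 145. ] [ 0.6277 -0.0951  0.0575]
t [273, 141, 11, 14, 121] [277.7 147.8] [ 0.6178 -0.0313  0.0575]
t [178, 162, 38, 13, 290] [197.7 168.2] [0.5478 0.2303 0.0575]
t [140, 197, 46, 34, 484] [161.2 213.2] [0.3993 0.3452 0.0575]
s [294, 0, 87, 135, 7604] [327.3  65.6]
s [391, 0, 24, 14, 182] [405.2   4.3]
s [301, 202, 46, 34, 569] [321.  218.5]
s [164, 231, 5, 5, 17] [166.2 232.8]
s [270, 242, 40, 17, 389] [290.9 249.6]
s [170, 245, 24, 16, 165] [181.3 252.2]
s [194, 246, 13, 18, 186] [200.5 254. ]
```

View pics/w3c.png

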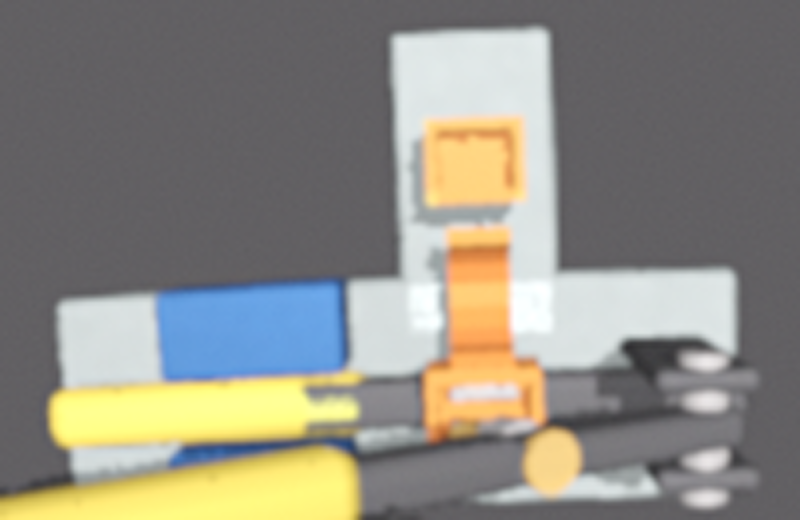

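Run:
```python
from h import *
np.set_printoptions(precision=4,suppress=True)
m=np.load("w3m.npy",allow_pickle=True).item()
C=lambda x,y,z: atz(m,[(x/4+130,y/4+50)],z,True)[0]
print("pocket rim",C(425,120,.0575),C(523,120,.0575),C(424,206,.0575),C(524,204,.0575),"mid",C(474,162.5,.0575))
print("socket top",C(425,368,.06),C(544,362,.06))
plan([.616,.027,.33],7.9,4,1)
```

```text
pocket rim [ 0.6038 -0.0218  0.0575] [ 0.637  -0.0182  0.0575] [ 0.6066 -0.0516  0.0575] [ 0.6406 -0.0472  0.0575] mid [ 0.622  -0.0348  0.0575]
socket top [ 0.6127 -0.1075  0.06  ] [ 0.6536 -0.1009  0.06  ]
pos [ 0.6294 -0.1159  0.3272] yawy 6.101665343339043 turn -1.7983346566609555 n 4 tilt [-0.0004  0.0011]
[3.59, 0.05, -0.07, np.float64(-0.4), 1]
[3.59, 0.08, -0.07, np.float64(-0.4), 1]
[3.59, 0.1, -0.07, np.float64(-0.4), 1]
[3.59, 0.13, -0.07, np.float64(-0.4), 1]
```

Call:
{"op": "drive_tool", "data": {"series": [[3.6,0.1,0,-0.45,1],[3.6,0.1,0,-0.45,1],[3.6,0.1,0,-0.45,1],[3.6,0.1,0,-0.45,1],[0,0,2.0,0,1],[0,0,3.0,0,1],[0,0,4.0,0,1],[0,0,4.0,0,1]]}}

```text
t: 8.45
eef_pos: [0.6167, 0.0277, 0.1966]
tool_rot: [0.0, 0.657, 0.754, 0.001]
contact_force: [0.2, 0.3, -1.4]
gripper_width: 0.153
grasp_force: 58.7
```

Call:
{"op": "drive_tool", "data": {"series": [[0,0,4.0,0,1],[0,0,3.0,0,1],[0,0,2.0,0,1],[0,0,1.0,0,1],[0,0,0,0,1],[0,0,0,0,1]]}}

```text
t: 9.05
eef_pos: [0.6175, 0.0263, 0.0984]
tool_rot: [0.0, 0.657, 0.754, 0.001]
contact_force: [-0.3, -0.4, -1.2]
gripper_width: 0.148
grasp_force: 58.7
```

Run:
```python
from h import *
plan([.616,.027,.0965],7.9,1,1)
m=imaging.camera_model("wrist"); im=imaging.read_camera("wrist"); save("w4.png",im,1.5)
np.save("w4.npy",im); np.save("w4m.npy",m,allow_pickle=True)
plan([.616,.027,.0965],7.9,1,1)
```

```text
pos [0.61748767 0.02632235 0.09836058] yawy 7.808793251436364 turn -0.09120674856364985 n 1 tilt [0.00148595 0.00040569]
[0.09, -0.14, 0.19, np.float64(-0.1), 1]
pos [0.61777512 0.02615507 0.09870276] yawy 7.7956652611198525 turn -0.10433473888014078 n 1 tilt [0.00223331 0.00047859]
[0.11, -0.16, 0.22, np.float64(-0.1), 1]
```

```bash
python3 -c "
from h import *
plan([.6238,-.033,.097],7.9,6,1)"
```

```text
pos [0.61777512 0.02615507 0.09870276] yawy 7.7956652611198525 turn -0.10433473888014078 n 6 tilt [0.00223331 0.00047859]
[-0.99, -0.03, 0.03, np.float64(-0.0), 1]
[-0.99, -0.03, 0.03, np.float64(-0.0), 1]
[-0.99, -0.03, 0.03, np.float64(-0.0), 1]
[-0.99, -0.04, 0.03, np.float64(-0.0), 1]
[-0.99, -0.04, 0.03, np.float64(-0.0), 1]
[-0.99, -0.04, 0.03, np.float64(-0.0), 1]
```

Call:
{"op": "drive_tool", "data": {"series": [[-0.8,0,0.1,0,1],[-0.8,0,0.05,0,1],[-0.8,0,0,0,1],[-0.8,-0.05,0,0,1],[-0.8,-0.05,0,0,1],[-0.8,-0.05,0,0,1],[-0.8,-0.05,0,0,1],[-0.35,0,0,0,1]]}}

```text
t: 9.9
eef_pos: [0.6228, -0.0349, 0.0958]
tool_rot: [0.0, 0.658, 0.753, -0.0]
contact_force: [-1.0, 0.6, -2.0]
gripper_width: 0.151
grasp_force: 58.7
```

Call:
{"op": "drive_tool", "data": {"series": [[0,0,0,0,1],[0,0,0,0,1]]}}

```text
t: 10.1
eef_pos: [0.6229, -0.0331, 0.0957]
tool_rot: [-0.0, 0.657, 0.753, 0.0]
contact_force: [0.2, 1.2, -1.7]
gripper_width: 0.152
grasp_force: 58.7
```

Run:
```python
from h import *
plan([.6238,-.033,.097],7.9,1,1)
m=imaging.camera_model("wrist"); im=imaging.read_camera("wrist")
np.save("w5.npy",im); np.save("w5m.npy",m,allow_pickle=True)
s=imaging.read_camera("scene"); np.save("s5.npy",s)
a=cv2.resize(im[140:340,170:330],None,fx=3,fy=3,interpolation=cv2.INTER_CUBIC)
b=cv2.resize(s[210:300,145:250],None,fx=3,fy=3,interpolation=cv2.INTER_CUBIC)
c=np.zeros((600,480+315,3),np.uint8); c[:,:480]=a; c[:270,480:]=b; save("w5.png",c)
```

```text
pos [ 0.622859   -0.03306982  0.09570695] yawy 7.785495606623958 turn -0.1145043933760519 n 1 tilt [-0.00012229  0.00034192]
[-0.01, 0.09, -0.13, np.float64(-0.1), 1]
```

View pics/w5.png

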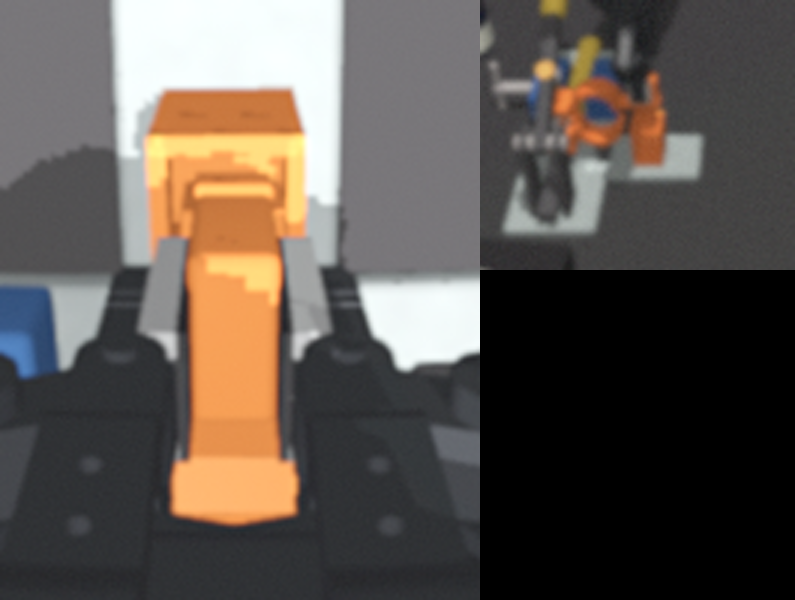

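Run:
```python
from h import *
np.set_printoptions(precision=4,suppress=True,linewidth=200)
m=np.load("w5m.npy",allow_pickle=True).item(); im=np.load("w5.npy").astype(float)
# column profiles on the rim rows (outer edges), saturation-like orange-ness
for r in range(186,196,3):
    s=(im[r:r+3,:,0]-im[r:r+3,:,2]).mean(0); g=np.diff(s); print(r,[(c,round(g[c])) for c in range(210,280) if abs(g[c])>25])
col=im[160:240,236:242].mean(1)[:,:]; g=np.diff(col.sum(1)); print("rows c236-242",[(160+i,round(x)) for i,x in enumerate(g) if abs(x)>25])
col=im[160:300,246:250].mean(1)[:,:]; g=np.diff(col.sum(1)); print("rows c246-250",[(160+i,round(x)) for i,x in enumerate(g) if abs(x)>25])
for r in (207,215,222,240,260): 
    s=(im[r:r+3,:,0]-im[r:r+3,:,2]).mean(0); g=np.diff(s); print(r,[(c,round(g[c])) for c in range(210,280) if abs(g[c])>25])
for rr,z in [(170,.0395),(185,.0575),(192.3,.0575)]: print(rr,atz(m,[(245,rr)],z,True))
o=readout.get_obs();T=Rq(o["tool_rot"]);p=o["eef_pos"]
for z in (-.0235,.0045,.0305,.04): print("tool axis px",z,proj(m,p+T@np.array([0,0,z]),True))
print(proj(m,p+T@np.array([[.0067,0,.0305],[.0067,0,.0125],[.0087,0,.0125],[.0087,0,.0045],[.0137,0,.0045],[.0137,0,-.0235],[-.0163,0,-.0235]]),True)) if 0 else print(proj(m,p+np.array([[.0067,0,.0305],[.0067,0,.0125],[.0137,0,.0045],[.0137,0,-.0235],[-.0163,0,-.0235]])@T.T,True))
```

```text
186 [(217, 62), (218, 32), (270, -50), (271, -45)]
189 [(217, 61), (218, 30), (270, -54), (271, -47)]
192 [(217, 57), (218, 38), (270, -57), (271, -49)]
195 [(217, 55), (218, 41), (224, 26), (270, -56), (271, -49)]
rows c236-242 [(168, -100), (169, -160), (170, -91), (183, 67), (184, 104), (185, 45), (191, -33), (192, -28), (196, -48), (197, -51), (199, 51), (200, 97), (201, 53), (203, -33), (204, -87), (205, -83), (223, 50), (224, 44)]
rows c246-250 [(168, -100), (169, -157), (170, -88), (183, 71), (184, 108), (185, 42), (189, -29), (190, -28), (196, -46), (197, -50), (199, 51), (200, 98), (201, 52), (203, -36), (204, -94), (205, -73), (223, 63), (224, 59), (225, 35), (231, -44), (232, -30), (291, 40), (292, 38)]
207 [(218, 53), (219, 61), (220, 32), (271, -51), (272, -53)]
215 [(218, 40), (219, 60), (220, 47), (270, -58), (271, -69), (272, -30)]
222 [(219, 43), (221, -38), (222, -38), (231, 48), (232, 59), (262, -65), (263, -67)]
240 [(231, 49), (232, 66), (233, 35), (262, -70), (263, -71)]
260 [(232, 75), (233, 54), (261, -43), (262, -82), (263, -28)]
170 [[ 0.6185 -0.013   0.0395]]
185 [[ 0.6194 -0.0185  0.0575]]
192.3 [[ 0.6201 -0.0233  0.0575]]
tool axis px -0.0235 [[247.2155 253.6101]]
tool axis px 0.0045 [[247.2561 228.2444]]
tool axis px 0.0305 [[247.2849 210.8891]]
tool axis px 0.04 [[247.2938 205.618 ]]
[[247.2845 200.7899]
 [247.2647 211.4385]
 [247.2536 204.6343]
 [247.2087 226.527 ]
 [247.2258 282.5376]]
```

Call:
{"op": "drive_tool", "data": {"series": [[0,-0.19,0,0,1],[0,0,0.2,-0.1,1],[0,0,0.2,0,1],[0,0,0.2,0,1],[0,0,0.2,0,1],[0,0,0.1,0,1],[0,0,0,0,1],[0,0,0,0,1]]}}

```text
t: 11.0
eef_pos: [0.621, -0.0338, 0.0868]
tool_rot: [-0.0, 0.657, 0.754, -0.0]
contact_force: [-0.2, -0.5, -1.4]
gripper_width: 0.151
grasp_force: 58.7
```

Call:
{"op": "drive_tool", "data": {"series": [[0,0,0.15,0,1],[0,0,0.15,0,1],[0,0,0.1,0,1],[0,0,0,0,1],[0,0,0,0,1]]}}

```text
t: 11.5
eef_pos: [0.6209, -0.0337, 0.0828]
tool_rot: [-0.0, 0.657, 0.754, -0.0]
contact_force: [0.9, 0.9, -0.7]
gripper_width: 0.154
grasp_force: 58.7
```

Call:
{"op": "drive_tool", "data": {"series": [[0,0,0.1,0,1],[0,0,0.1,0,1],[0,0,0,0,1]]}}

```text
t: 11.8
eef_pos: [0.621, -0.0336, 0.0807]
tool_rot: [-0.0, 0.657, 0.754, 0.0]
contact_force: [-0.6, 0.9, -0.8]
gripper_width: 0.149
grasp_force: 58.7
```

Call:
{"op": "drive_tool", "data": {"series": [[0,0,0.1,0,1],[0,0,0.1,0,1],[0,0,0,0,1]]}}

```text
t: 12.1
eef_pos: [0.6213, -0.0334, 0.079]
tool_rot: [0.0, 0.657, 0.754, 0.0]
contact_force: [-0.4, 1.3, 2.6]
gripper_width: 0.153
grasp_force: 59.2
```

Call:
{"op": "drive_tool", "data": {"series": [[0,0,0,0,0.6],[0,0,0,0,0.5],[0,0,0,0,0.4],[0,0,0,0,0.2],[0,0,0,0,0.2],[0,0,0,0,0.2],[0,0,0,0,0.2],[0,0,0,0,0.2]], "squeeze": 20}}

```text
t: 12.9
eef_pos: [0.621, -0.0337, 0.0788]
tool_rot: [-0.0, 0.657, 0.754, -0.0]
contact_force: [-0.0, -0.6, -0.3]
gripper_width: 0.403
grasp_force: 0.0
```

Run:
```python
from h import *
plan([.621,-.0336,.15],7.9,1,.2)
im=imaging.read_camera("wrist"); s=imaging.read_camera("scene"); 
a=cv2.resize(im[140:340,170:330],None,fx=3,fy=3,interpolation=cv2.INTER_CUBIC)
b=cv2.resize(s[210:300,145:250],None,fx=3,fy=3,interpolation=cv2.INTER_CUBIC)
c=np.zeros((600,480+315,3),np.uint8); c[:,:480]=a; c[:270,480:]=b; save("w6.png",c)
```

```text
pos [ 0.62095228 -0.03372011  0.07876801] yawy 7.871829470084878 turn -0.028170529915115594 n 1 tilt [-1.52298781e-05  1.03812832e-05]
[0.01, 0.01, -7.12, np.float64(-0.0), 0.2]
```

View pics/w6.png

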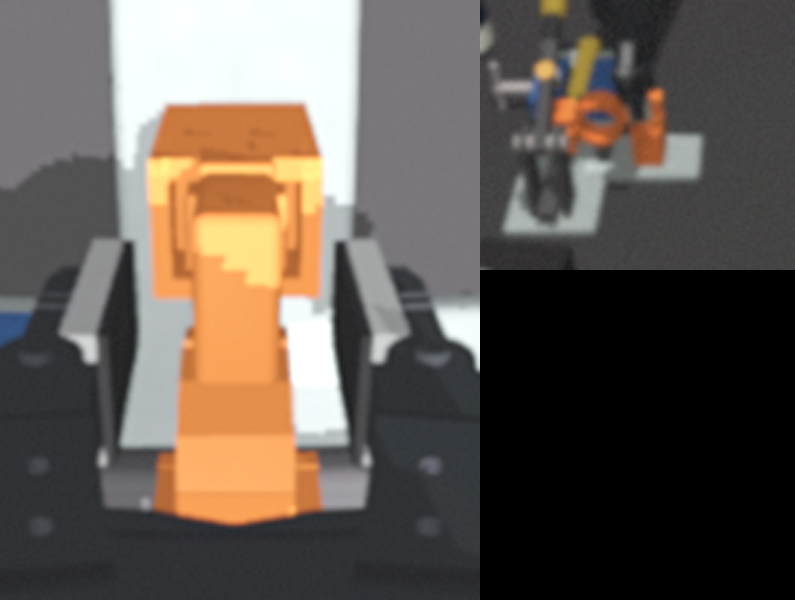

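Call:
{"op": "drive_tool", "data": {"series": [[0,0,-1.0,0,0.2],[0,0,-3,0,0.2],[0,0,-4,0,0.2],[0,0,-4,0,0.2],[0,0,-4,0,1],[0,0,-4,0,1],[0,0,-4,0,1],[0,0,0,0,1]]}}

```text
t: 13.8
eef_pos: [0.6237, -0.0346, 0.326]
tool_rot: [0.004, 0.657, 0.754, 0.004]
contact_force: [-0.0, -0.3, 0.6]
gripper_width: -0.001
grasp_force: 0.0
```

```bash
cat >> h.py <<'E'
O=np.array([.6331,-.1209]); Y=np.radians(7.87)
def hpt(a): 
    x=.07-.24*np.cos(a)+.011*np.sin(a); return np.array([O[0]+x*np.cos(Y),O[1]+x*np.sin(Y),.098+.24*np.sin(a)+.011*np.cos(a)])
E
python3 - <<'E'
from h import *
np.set_printoptions(precision=4,suppress=True)
print(hpt(.56)); plan(hpt(.56)+[0,0,.06],7.87,5,1)
mt=imaging.camera_model("top"); it=imaging.read_camera("top")
h=cv2.cvtColor(it,cv2.COLOR_RGB2HSV); mk=((h[...,0]>22)&(h[...,0]<33)&(h[...,1]>130)).astype(np.uint8)
n,l,s,c=cv2.connectedComponentsWithStats(mk)
for k in range(1,n):
    if s[k,4]>30: print(s[k],c[k])
print("pred end/mid/start of handle px",[proj(mt,pose2(np.array([[.07-r*np.cos(.56)+.0058,0,.098+r*np.sin(.56)+.0093]]),O[0],O[1],Y))[0].round(1) for r in (.27,.24,.17)])
ys,xs=np.nonzero(mk[140:200,290:330])
print(sorted({(int(y)+140,int(xs[ys==y].min())+290,int(xs[ys==y].max())+290) for y in ys}))
E
```

```text
[ 0.5068 -0.1384  0.2348]
pos [ 0.6237 -0.0346  0.326 ] yawy 7.8298315570057495 turn -0.0401684429942577 n 5 tilt [0.0112 0.0009]
[-1.74, -2.61, 0.6, np.float64(-0.0), 1]
[-1.74, -2.61, 0.6, np.float64(-0.0), 1]
[-1.74, -2.61, 0.6, np.float64(-0.0), 1]
[-1.74, -2.61, 0.6, np.float64(-0.0), 1]
[-1.73, -2.61, 0.6, np.float64(-0.0), 1]
[206 113  15  14  94] [213.234  119.4043]
[312 146  12  37 229] [316.8166 167.3843]
[310 175   5  20  59] [311.7288 186.7288]
pred end/mid/start of handle px [array([320.5, 179.6]), array([318.4, 171.9]), array([313.7, 154.6])]
[(146, 314, 314), (147, 314, 314), (148, 313, 314), (149, 313, 315), (150, 313, 315), (151, 313, 315), (152, 313, 316), (153, 313, 316), (154, 313, 316), (155, 313, 316), (156, 313, 317), (157, 313, 317), (158, 313, 317), (159, 313, 317), (160, 313, 318), (161, 312, 318), (162, 312, 318), (163, 312, 319), (164, 312, 319), (165, 312, 319), (166, 312, 320), (167, 313, 320), (168, 313, 320), (169, 313, 320), (170, 314, 321), (171, 314, 321), (172, 314, 321), (173, 314, 322), (174, 315, 322), (175, 311, 322), (176, 311, 323), (177, 311, 323), (178, 311, 323), (179, 311, 323), (180, 311, 323), (181, 311, 323), (182, 311, 321), (183, 311, 312), (184, 311, 313), (185, 311, 313), (186, 311, 313), (187, 311, 313), (188, 310, 313), (189, 310, 313), (190, 310, 314), (191, 310, 314), (192, 310, 314), (193, 310, 314), (194, 310, 312)]
```

Call:
{"op": "drive_tool", "data": {"series": [[-1.75,-2.6,0.6,0,1],[-1.75,-2.6,0.6,0,1],[-1.75,-2.6,0.6,0,1],[-1.75,-2.6,0.6,0,1],[-1.75,-2.6,0.6,0,1],[0,0,0,0,1],[0,0,0,0,1],[0,0,0,0,1]]}}

```text
t: 14.65
eef_pos: [0.5047, -0.1372, 0.2885]
tool_rot: [-0.0, 0.656, 0.754, -0.0]
contact_force: [0.0, -0.1, 0.8]
gripper_width: -0.001
grasp_force: 0.0
```

```bash
python3 -c "
from h import *
plan(hpt(.56)+[0,0,.004],7.87,1,1)
o=readout.get_obs(); p=o['eef_pos']; M=Rq(o['tool_rot'])
q=hpt(.56)
for a in np.arange(.52,-.2,-.04): t=hpt(a); print(round(a,2),t.round(4),((M.T@(t-q))*100).round(2)); q=t
print(o['contact_force'])
"
```

```text
pos [ 0.50469506 -0.13717691  0.28854461] yawy 7.95164606942741 turn 0.08164606942742125 n 1 tilt [-0.00023123  0.00019552]
[-0.15, 0.19, 4.97, np.float64(0.1), 1]
0.52 [ 0.5015 -0.1391  0.2268] [ 0.   -0.53  0.8 ]
0.48 [ 0.4966 -0.1398  0.2186] [ 0.   -0.5   0.82]
0.44 [ 0.492  -0.1404  0.2102] [ 0.   -0.47  0.84]
0.4 [ 0.4877 -0.141   0.2016] [ 0.   -0.43  0.86]
0.36 [ 0.4838 -0.1415  0.1928] [ 0.   -0.4   0.88]
0.32 [ 0.4802 -0.142   0.1839] [ 0.   -0.36  0.89]
0.28 [ 0.477  -0.1425  0.1749] [ 0.   -0.33  0.9 ]
0.24 [ 0.4741 -0.1429  0.1657] [ 0.   -0.29  0.92]
0.2 [ 0.4716 -0.1432  0.1565] [ 0.   -0.25  0.93]
0.16 [ 0.4695 -0.1435  0.1471] [ 0.   -0.21  0.94]
0.12 [ 0.4677 -0.1438  0.1377] [ 0.   -0.18  0.94]
0.08 [ 0.4663 -0.144   0.1281] [-0.   -0.14  0.95]
0.04 [ 0.4653 -0.1441  0.1186] [-0.   -0.1   0.96]
0.0 [ 0.4647 -0.1442  0.109 ] [-0.   -0.06  0.96]
-0.04 [ 0.4645 -0.1442  0.0994] [-0.   -0.02  0.96]
-0.08 [ 0.4646 -0.1442  0.0898] [-0.    0.01  0.96]
-0.12 [ 0.4651 -0.1441  0.0802] [-0.    0.05  0.96]
-0.16 [ 0.466  -0.144   0.0706] [-0.    0.09  0.96]
[ 8.19761119e-04 -1.04315335e-01  8.21835033e-01]
```

Call:
{"op": "drive_tool", "data": {"series": [[-0.1,0.1,2.0,0,1],[0,0.1,1.5,0,1],[0,0,1.0,0,1],[0,0,0.5,0,1],[0,-0.27,0.4,0,1],[0,-0.27,0.4,0,1],[0,-0.25,0.4,0,1],[0,0,0,0,1]]}}

```text
t: 15.45
eef_pos: [0.498, -0.1401, 0.2266]
tool_rot: [-0.0, 0.657, 0.754, -0.0]
contact_force: [-0.8, 0.4, 1.6]
gripper_width: 0.002
grasp_force: 0.4
```

Call:
{"op": "drive_tool", "data": {"series": [[0,-0.25,0.4,0,1],[0,-0.24,0.4,0,1],[0,-0.24,0.4,0,1],[0,-0.22,0.4,0,1],[0,-0.22,0.4,0,1],[0,-0.2,0.4,0,1],[0,-0.2,0.4,0,1],[0,0,0,0,1]]}}

```text
t: 16.25
eef_pos: [0.4822, -0.1421, 0.1982]
tool_rot: [-0.001, 0.657, 0.754, -0.0]
contact_force: [0.6, 0.7, 0.3]
gripper_width: 0.0
grasp_force: 0.5
```

Call:
{"op": "drive_tool", "data": {"series": [[0,-0.1,0.3,0,1],[0,-0.1,0.3,0,1],[0,-0.1,0.3,0,1],[0,-0.1,0.3,0,1],[0,-0.1,0.3,0,1],[0,-0.1,0.3,0,1],[0,0,0,0,1]]}}

```text
t: 16.95
eef_pos: [0.4768, -0.143, 0.1804]
tool_rot: [-0.0, 0.657, 0.754, -0.0]
contact_force: [-0.0, -0.3, 1.8]
gripper_width: -0.003
grasp_force: 0.5
```

Call:
{"op": "drive_tool", "data": {"series": [[0,-0.1,0.2,0,1],[0,-0.1,0.2,0,1],[0,0,0,0,1]]}}

```text
t: 17.25
eef_pos: [0.4751, -0.1431, 0.1767]
tool_rot: [0.0, 0.657, 0.754, 0.0]
contact_force: [0.1, -0.2, 1.1]
gripper_width: -0.001
grasp_force: 0.5
```

Call:
{"op": "drive_tool", "data": {"series": [[0,-0.1,0.2,0,1],[0,0,0.2,0,1],[0,0,0,0,1]]}}

```text
t: 17.55
eef_pos: [0.4737, -0.1434, 0.1725]
tool_rot: [-0.0, 0.657, 0.754, -0.0]
contact_force: [-0.2, 0.3, 0.4]
gripper_width: -0.004
grasp_force: 0.5
```

Call:
{"op": "drive_tool", "data": {"series": [[0,-0.1,0.2,0,1],[0,0,0.2,0,1],[0,0,0,0,1]]}}

```text
t: 17.85
eef_pos: [0.4727, -0.1435, 0.1684]
tool_rot: [-0.0, 0.657, 0.754, -0.0]
contact_force: [0.9, 0.3, 1.2]
gripper_width: -0.001
grasp_force: 0.6
```

Call:
{"op": "drive_tool", "data": {"series": [[0,-0.05,0.2,0,1],[0,-0.05,0.2,0,1],[0,0,0,0,1]]}}

```text
t: 18.15
eef_pos: [0.4719, -0.1437, 0.1646]
tool_rot: [-0.0, 0.657, 0.754, -0.0]
contact_force: [-0.6, 0.6, 2.7]
gripper_width: -0.001
grasp_force: 1.0
```

Call:
{"op": "drive_tool", "data": {"series": [[0,-0.05,0.2,0,1],[0,-0.05,0.2,0,1],[0,0,0,0,1]]}}

```text
t: 18.45
eef_pos: [0.471, -0.1439, 0.1607]
tool_rot: [0.0, 0.657, 0.754, -0.0]
contact_force: [-0.7, 0.2, 5.2]
gripper_width: 0.0
grasp_force: 1.8
```

Call:
{"op": "drive_tool", "data": {"series": [[0,-0.05,0.2,0,1],[0,-0.05,0.2,0,1],[0,0,0,0,1]]}}

```text
t: 18.75
eef_pos: [0.47, -0.144, 0.1569]
tool_rot: [0.0, 0.657, 0.754, 0.0]
contact_force: [-1.4, -0.9, 6.4]
gripper_width: -0.001
grasp_force: 2.8
```

Call:
{"op": "drive_tool", "data": {"series": [[0,-0.05,0.2,0,1],[0,-0.05,0.2,0,1],[0,0,0,0,1]]}}

```text
t: 19.05
eef_pos: [0.4691, -0.1442, 0.1529]
tool_rot: [0.0, 0.657, 0.754, 0.0]
contact_force: [-1.9, 0.5, 6.4]
gripper_width: -0.002
grasp_force: 2.9
```

Call:
{"op": "drive_tool", "data": {"series": [[0,-0.05,0.15,0,1],[0,0,0.1,0,1],[0,0,0,0,1]]}}

```text
t: 19.35
eef_pos: [0.4685, -0.1442, 0.1504]
tool_rot: [0.0, 0.657, 0.754, 0.0]
contact_force: [-1.7, -1.3, 3.3]
gripper_width: 0.005
grasp_force: 1.6
```

Call:
{"op": "drive_tool", "data": {"series": [[0,-0.05,0.15,0,1],[0,0,0.1,0,1],[0,0,0,0,1]]}}

```text
t: 19.65
eef_pos: [0.4679, -0.1442, 0.1475]
tool_rot: [-0.0, 0.657, 0.754, -0.0]
contact_force: [-0.5, -0.1, 1.8]
gripper_width: 0.0
grasp_force: 0.6
```

Call:
{"op": "drive_tool", "data": {"series": [[0,0,0.1,0,1],[0,0,0.1,0,1],[0,0,0,0,1]]}}

```text
t: 19.95
eef_pos: [0.468, -0.1441, 0.1456]
tool_rot: [-0.0, 0.657, 0.754, -0.0]
contact_force: [-0.7, -0.9, 1.1]
gripper_width: -0.004
grasp_force: 0.6
```

Call:
{"op": "drive_tool", "data": {"series": [[0,0,0.1,0,1],[0,0,0.1,0,1],[0,0,0,0,1]]}}

```text
t: 20.25
eef_pos: [0.468, -0.1441, 0.1436]
tool_rot: [-0.0, 0.657, 0.754, -0.0]
contact_force: [-0.8, -0.6, 0.8]
gripper_width: -0.002
grasp_force: 0.6
```

Call:
{"op": "drive_tool", "data": {"series": [[0,0,0.1,0,1],[0,0,0.1,0,1],[0,0,0,0,1]]}}

```text
t: 20.55
eef_pos: [0.468, -0.1441, 0.1417]
tool_rot: [-0.0, 0.657, 0.754, -0.0]
contact_force: [-1.7, 0.0, 3.2]
gripper_width: -0.0
grasp_force: 1.2
```

Call:
{"op": "drive_tool", "data": {"series": [[0,0,0.1,0,1],[0,0,0.05,0,1],[0,0,0,0,1]]}}

```text
t: 20.85
eef_pos: [0.4678, -0.1442, 0.1404]
tool_rot: [-0.0, 0.657, 0.754, -0.0]
contact_force: [-3.1, -0.1, 5.8]
gripper_width: 0.001
grasp_force: 2.9
```

Call:
{"op": "drive_tool", "data": {"series": [[0,0,0.05,0,1],[0,0,0.03,0,1],[0,0,0,0,1],[0,0,0,0,1]]}}

```text
t: 21.25
eef_pos: [0.4677, -0.1443, 0.1398]
tool_rot: [-0.0, 0.657, 0.754, -0.0]
contact_force: [-4.5, 0.0, 9.0]
gripper_width: -0.003
grasp_force: 4.0
```

Call:
{"op": "drive_tool", "data": {"series": [[0,0,0,0,1],[0,0,-0.5,0,1],[0,0.1,-0.9,0,1],[0,0.2,-1.0,0,1],[0,0.3,-1.0,0,1],[0,0.4,-1.0,0,1],[0,0.4,-1.0,0,1],[0,0.45,-1.0,0,1]]}}

```text
t: 22.05
eef_pos: [0.4866, -0.1416, 0.2044]
tool_rot: [-0.0, 0.657, 0.754, 0.0]
contact_force: [-0.3, -0.6, 1.0]
gripper_width: 0.002
grasp_force: 0.4
```

Call:
{"op": "drive_tool", "data": {"series": [[0,0.5,-1.0,0,1],[0,0.55,-1.0,0,1],[0,0.55,-1.0,0,1],[0,0.5,-1.5,0,1],[0,0,-2.5,0,1],[0,0,-3,0,1],[0,0,-3,0,1],[0,0,0,0,1]]}}

```text
t: 22.85
eef_pos: [0.5094, -0.1395, 0.3378]
tool_rot: [0.003, 0.657, 0.754, 0.002]
contact_force: [0.4, -0.4, -0.5]
gripper_width: 0.002
grasp_force: 0.0
```

Call:
{"op": "drive_tool", "data": {"series": [[4,0,0,0,1],[4,0,0,0,1],[4,0,0,0,1],[4,0,0,0,1],[4,0,0,0,1],[0,0,0,0,1],[0,0,0,0,1],[0,0,0,0,1]]}}

```text
t: 23.65
eef_pos: [0.4799, 0.058, 0.3333]
tool_rot: [0.0, 0.658, 0.753, -0.0]
contact_force: [1.5, -0.1, 0.8]
gripper_width: -0.002
grasp_force: 0.0
```

Run:
```python
from h import *
print(readout.get_obs()["eef_pos"],readout.get_obs()["contact_force"])
s=imaging.read_camera("scene"); t=imaging.read_camera("top")
c=np.zeros((560,800,3),np.uint8)
c[:,:500]=cv2.resize(s[160:300,130:255],(500,560),interpolation=cv2.INTER_CUBIC)
c[:360,500:]=cv2.resize(t[105:205,255:338],(300,360),interpolation=cv2.INTER_CUBIC)
save("f.png",c)
```

```text
[0.4798776  0.05805    0.33332241] [ 1.46400733 -0.1127931   0.83026438]
```

View pics/f.png

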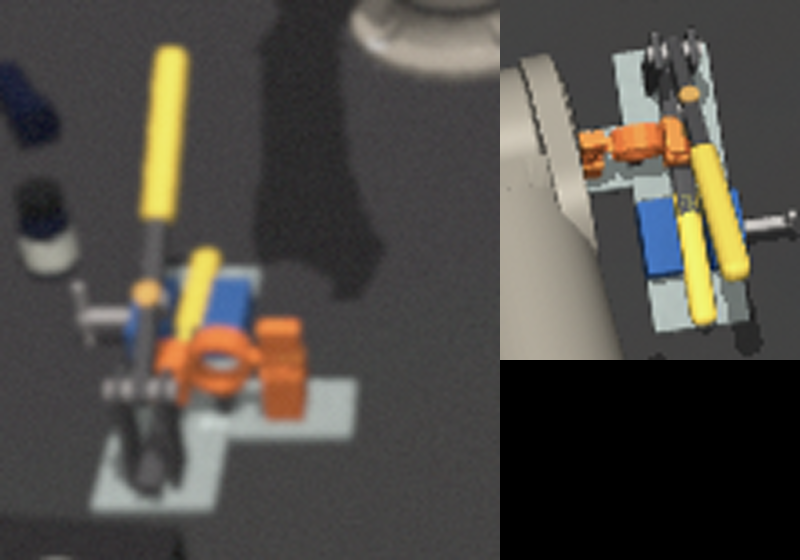

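The last picture shows the handle sprung back open (yellow bar from (170,50) to (155,215)). The clip lies on its lower half: arch at (215,355), fin and foot in the pocket at (283,365). The arm is clear, so I am handing in.

```bash
python3 -c "
from station import hand_in
print(hand_in())"
```

```text
the job is handed in; nothing more can be done
None
```

I set the clip on its lower half and pressed it past the click until it sat firm, at about 9 N on the handle (readings at the end of each move call). The handle sprang back up, the jar, carton and gauge were not touched as far as I could tell, and I handed the job in; no verdict came back.

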